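# Open the sealer's cleaning fluid: stand the pipette by, then take off the safety cap

### The job

The sealer's jaws are to be cleaned. Take the bulb pipette out of the wooden tool block and stand it, tip down, in the small round well of the grey bottle stand, leaving the pen and pencil in the block; then push the bottle's safety cap down, turn it counter-clockwise while it is pushed down until it is free, and lift it straight off, with the bottle staying seated in its stand. Finish while still holding the cap level in the gripper, about 8 cm above the place where it sat on the bottle, so that it can go straight back on once the fluid has been drawn.

Things in the scene. Friction and masses are not known exactly. Their poses are not given: they have to be found in the camera images.
- stand: Grey plastic bottle stand screwed to the table, 90 mm (its x) by 170 mm (its y) by 45 mm high, with small screw ears to 63 mm either side in x; it cannot move. Origin: centre of its underside, on the table. A square pocket (63 mm wide, 38 mm deep, floor 7 mm above the table) centred at its own y = -35 mm holds the bottle; the small round well is at its own y = +53 mm.
- stand_well (a point): Centre of the mouth of the stand's round well, at the stand's top face, 45 mm above the table: 16 mm wide with a chamfered edge, 38 mm deep (floor 7 mm above the table), 88 mm from the bottle's axis. Axes as the stand's.
- block: Wooden tool block, 56 mm (its x) by 132 mm (its y) by 62 mm high, fixed to the table, origin at the centre of its underside. Three 14 mm holes, 55 mm deep, at its own y = -45, 0 and +45 mm hold the pipette, a pen and a pencil upright, in any order. (To the right of the work, y below about -0.2 m, the raised arm of the heat sealer stands over 0.2 m high: pass well above it.)
- pipette_bulb (a point): Centre of the black rubber bulb of the pipette (a loose 150 mm long, 22 g bulb pipette standing tip down, leaning up to 8 degrees). The bulb is a solid round body 18.4 mm thick, from 22 mm below this point to 24 mm above it, and can be gripped there; z points from tip to bulb. Below it a white collar 12 mm thick, then a white stem 8 mm thick that tapers over its last 26 mm to 4.4 mm at the tip.
- pipette_tip (a point): The pipette's lower end, 126 mm below the centre of the bulb along its axis.
- pen: White ballpoint pen with red ends, about 11 mm thick and 145 mm long, upright in one hole of the block; origin at its lower end. A bystander.
- pencil: Green pencil, 7 mm thick and 112 mm long, upright in one hole of the block; origin at its lower end. A bystander.
- bottle: White bottle (plain paper label) with a square body 60 mm wide and 80 mm high, a round shoulder to 99 mm and a neck, loose in the stand's pocket with 1.5 mm of play each side, 0.3 to 0.6 kg. Origin: centre of its underside, 7 mm above the table; the pocket keeps it from turning.
- bottle_mouth (a point): Centre of the rim of the bottle's open neck (31 mm wide), on the bottle's axis, 127.5 mm above its underside; under the cap at the start.
- cap_center (a point): Centre of the black ribbed safety cap, 48 to 49 mm in diameter, 30 mm high (this point is 15 mm below its flat top), about 50 g, on the bottle's axis. Closed, its top is 138 mm above the bottle's underside, its lower edge about 20 mm above the shoulder. A bayonet cap: pushed down and turned counter-clockwise (seen from above) it comes free. Its x axis is parallel to the bottle's when closed.
- liner (a joint): Sprung liner inside the cap, in m: 0 closed, grows as the cap is pushed down, -0.004 once off. Closed, its spring (6 N) holds the cap's lugs in notches: it neither lifts nor turns more than a few degrees. Pushed down 3.5 to 6 mm (11 to 15 N; bottoms at 6.5) it turns; at 42 to 78 degrees of turn it is free to rise and lift off; a stop is at about 80.
Things that resemble listed ones, but are neither listed nor needed, are in the scene too. Of the things shaped like the part that bears cap_center, the black one is meant.

How it is judged:
On the way, in this order (a step that is already met when the one before it is completed fails the run):
1. the pipette stands tip down in the well of the stand, let go (horizontal distance between pipette_tip and stand_well below 0.012 m and height (world z) of pipette_tip below 0.014 m and angle between pipette's own z axis and vertical below 0.3 rad and contact force between the fingers and pipette below 0.05 N), for 0.2 s.
2. the cap is pushed down and turned out of its notches (25 degrees or more) on the bottle (z of cap_center in the frame of bottle below 0.1208 m and angle between the x axis of cap_center and the x axis of bottle, either way round above 0.44 rad), for 0.02 s.
At the end, for the whole second after the job is handed in: Gripper holds the cap still, level (14 degrees), 5 to 15 cm above its closed place, within 30 mm of the bottle's axis, clear of the bottle; bottle seated in its pocket within 4 mm and upright; pipette tip down on the floor of the stand's round well, let go (all of step 1 and contact force between the fingers and cap above 1 N and contact force between cap and bottle below 0.05 N and z of cap_center in the frame of bottle_mouth between 0.0455 and 0.1455 m and horizontal distance between cap_center and bottle_mouth below 0.03 m and angle between cap_center's own z axis and vertical below 0.25 rad and linear speed of cap below 0.03 m/s and z of bottle in the frame of stand below 0.011 m and angle between bottle's own z axis and vertical below 0.06 rad); the arm keeps its last pose, push and grip.
It fails at once if the bottle is lifted more than 12 mm out of its seat or tipped (z of bottle in the frame of stand above 0.019 m or angle between bottle's own z axis and vertical above 0.2 rad).
It fails at once if the pen or the pencil is pulled out of the block (distance of any of pen, pencil from where it was at the start of the episode above 0.03 m).
It fails at once if the cap falls to the stand or the table (height (world z) of cap_center below 0.09 m).
It also fails if it takes over 54 s, if anything falls off the work surface, if the arm or the gripper's body presses on something with over 40 N, if the wrist force passes 120 N, or if a joint passes its speed limit or range.

### The arm

A 6-joint arm with a two-finger parallel gripper is mounted at the origin on a cart in front of the work surface, level with it; the furniture and walls round the work are solid. World frame = base frame: x ahead of the robot, y to its left, z up, the work surface at z = 0. Lengths are in m, angles in rad, forces in N, time in s.
With the tool pointing down it reaches from about 0.25 to 0.775 m from the base axis. Payload 8.9 kg.
Tool frame: the origin (TCP) lies midway between the tips of the shut fingers; the grasp point (between the pads) lies 19 mm behind it; z points along the fingers, y is the line along which they close (so a half turn about z gives the same grasp; the last joint's range is limited). The gripper opens to 85 mm and grips with 20 to 120 N. Pads are 22 mm wide; open, the fingers measure 114 mm over their backs; the gripper's body (76 mm by 85 mm) begins 54 mm behind the grasp point. The pads swing forward as they close: fully open they stand 13 mm farther back than shut.
Start: joints at [1.033, 0.291, -0.153, 1.127, 0, 1.431], TCP at [0.204, 0.484, 0.231] pointing down, gripper open.
Joint ranges: [-2.52, 2.52], [-0.91, 1.74], [-1.3, 1.37], [-1.96, 2.02], [-1.52, 1.47], [-3.14, 3.14]. Speed limits (rad/s): [2.22, 2.22, 2.79, 3.14, 3.14, 3.14].

### API

Orientations are given as a 3x3 rotation matrix whose columns are the frame's x, y, z axes.
In Python, from workcell import arm, optics, job gives the robot as it stands.
- The arm moves only by the tool send_rows, never from a script. Its argument "increments" is a list that holds one entry, the list of rows, each a list of 7 numbers: the shift along the tool's x, y, z in m, then the turn, a rotation vector about the tool's x, y, z in rad, then the gripper's target within -1 to 1 (shut at 1, half-way at 0, fully open at -1). In form: [[[dx, dy, dz, wx, wy, wz, claw], ...]]. A call has 1 to 5 rows; each row is the pose to reach, as a shift and turn from the pose commanded when the call began, along the tool's axes at that moment; what a row does not reach only later rows make up. A row lasts 1/8 s, in which the tool goes at most 62.5 mm and 10.7 degrees, less where a joint would pass 70% of its speed; a pose out of reach is approached as far as the arm can. A call with a gripper value outside its range is refused whole. The fingers move at their own pace and stop on an object; "force" is the grip in N (left out, the last holds). Time passes only in rows, so rows that repeat a pose let the fingers close. It gives the time, the measured TCP pose, the force and the opening at its end, in the units of the state.
- arm.state(): the state, without advancing time (a new reading comes with each control period).
- optics.capture(name): name is "scene" or "top" or "wrist"; returns (picture, depth): 420x560x3 uint8, red, green, blue; 420x560 float32, m along the optical axis (not along the pixel's ray), 0 where there is no reading.
- optics.camera_model(name): a dict with "fx", "fy", "cx", "cy" (pixels), "distortion" ([k1, k2, p1, p2, k3] as OpenCV has them; the pictures are not rectified), "camera_from_world" (4x4, takes a point from world to camera coordinates). Camera axes: x right, y down, z forward; pixel columns grow to the right and rows downward; lengths in m; the calibration is good to about 2 mm. A picture is of the moment at which its call begins: read the wrist's pose just before it. camera_model takes no time and is no camera call; for the wrist camera it gives the pose at the moment of the call.
- job.job_done(): hands the job in, once; it reports no verdict.
The state is a dict: "time": time; "joint_pos": joint angles; "qd": joint speeds; "tau": joint torques, N m; "eef_pos": TCP position; "ee_rot": TCP orientation; "contact_force": force on the tool from outside, world axes, zero at the start; "ft_torque": the same for the moment, N m; "grip_width": finger opening in m.
Only numpy, scipy, OpenCV 4.12 (cv2) and the standard library are available. Lean on these libraries where they do the work, as an engineer would, in place of code of your own. Each camera call takes 0.05 s, during which the arm holds its last target. There are 200 camera calls.

## Working session

There is one attempt and no reset: what is moved stays moved. The work goes in short steps, Python scripts to look and compute and a tool call to move; the robot and the scene stay as the last step left them, time stands still between calls to the robot, and variables do not carry over. Pictures are saved under pics/ and viewed, on a budget of 10 in all, crops included, one or two more only if the job needs it, and the job is handed in when it is done.

Besides the shell and the picture viewer there is one more tool, called after "Call:" as name([rows], argument=value, ...), one row to a line, values as JSON. send_rows: Moves the arm, as the interface text tells. Its arguments: {"type":"object","properties":{"increments":{"type":"array"},"force":{"type":"number"}},"required":["increments"]}

```bash
mkdir -p pics; ls
python3 - <<'E'
from workcell import arm, optics, job
import cv2,numpy as np
s=arm.state();print({k:np.round(v,3).tolist() for k,v in s.items()})
ims=[]
for n in("scene","top","wrist"):
    m=optics.camera_model(n);p,d=optics.capture(n)
    print(n,m['fx'],m['cx'],m['cy'],m['distortion'],np.round(np.linalg.inv(m['camera_from_world']),3).tolist())
    np.savez(f'{n}0.npz',p=p,d=d,**{k:np.array(v) for k,v in m.items()})
    cv2.imwrite(f'pics/{n}0.png',p[:,:,::-1])
E
```

```text
pics
{'time': 0.0, 'joint_pos': [1.033, 0.291, -0.154, 1.127, 0.0, 1.431], 'qd': [-0.0, -0.001, 0.0, 0.001, 0.001, -0.001], 'tau': [-0.0, -53.714, 33.137, 0.016, -0.0, -0.0], 'eef_pos': [0.204, 0.483, 0.231], 'ee_rot': [[-0.922, 0.388, -0.001], [0.388, 0.922, -0.001], [0.0, -0.001, -1.0]], 'contact_force': [-0.685, -0.285, 0.506], 'ft_torque': [0.035, -0.006, -0.024], 'grip_width': 0.085}
scene 417.0769613750294 280.4309080006898 204.73987637526596 [-0.06709369  0.          0.          0.          0.        ] [[0.899, -0.277, 0.339, 0.159], [-0.438, -0.559, 0.704, -0.65], [-0.006, -0.781, -0.624, 0.691], [0.0, 0.0, 0.0, 1.0]]
top 481.33535866502746 283.1714277141256 220.33802423830414 [-0.13813602  0.          0.          0.          0.        ] [[0.007, -0.997, 0.071, 0.416], [-1.0, -0.008, -0.014, 0.039], [0.014, -0.07, -0.997, 1.089], [0.0, 0.0, 0.0, 1.0]]
wrist 330.77604377541763 275.5844861103369 212.49028201045738 [-0.0425474  0.         0.         0.         0.       ] [[0.388, 0.887, 0.253, 0.14], [0.922, -0.373, -0.107, 0.512], [-0.0, 0.274, -0.962, 0.373], [0.0, 0.0, 0.0, 1.0]]
```

View pics/scene0.png

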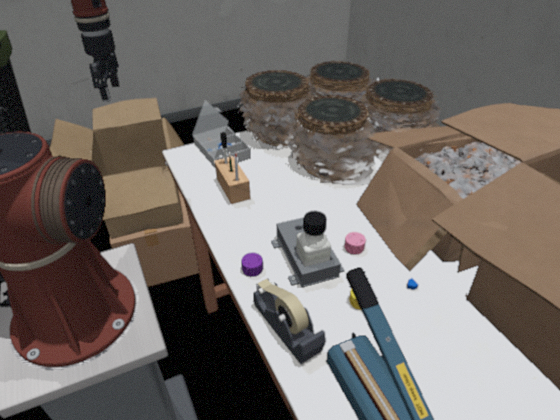

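View pics/top0.png

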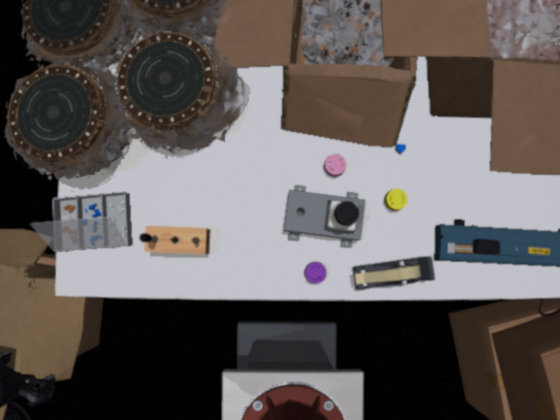

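The scene view shows the block at about (232,180) with a dark bulb near (223,140), and the stand and bottle at (310,245) with the black cap at (315,222). In the top view the block is at (177,240), the well at (300,211) and the cap at (346,213). The pink, yellow and purple caps are decoys. I'll zoom in next.

Run:
```python
import cv2,numpy as np
s=cv2.imread('pics/scene0.png');t=cv2.imread('pics/top0.png');w=cv2.imread('pics/wrist0.png')
R=lambda im,x,y,W,H:cv2.resize(im[y:y+H,x:x+W],(400,300),interpolation=cv2.INTER_CUBIC)
a=np.vstack([np.hstack([R(s,190,120,100,75),R(t,130,205,100,75)]),np.hstack([R(s,265,200,100,75),R(t,275,175,100,75)])])
cv2.imwrite('pics/zoom0.png',a)
```

```text
(no output)
```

View pics/zoom0.png

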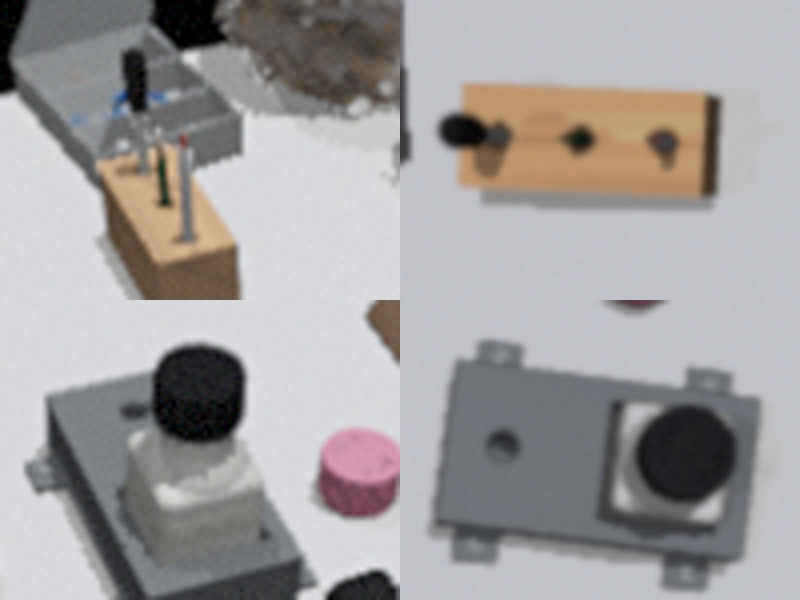

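View pics/wrist0.png

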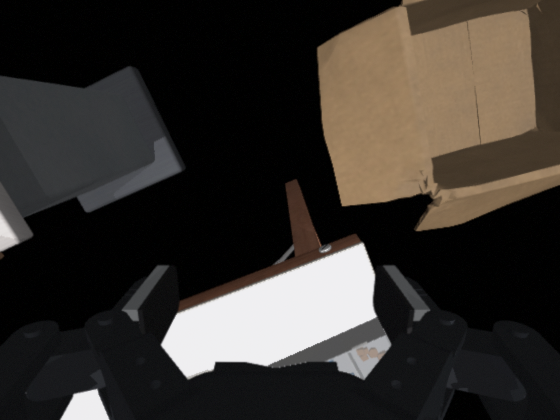

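The pipette is in the block's left hole (+y end). The bulb is at scene (223,140) and top (146,238), with the pencil in the middle hole and the pen on the right. The well is at scene (298,227) and top (300,211). The wrist view shows only the table edge.

```bash
cat > h.py <<'E'
import cv2,numpy as np
def load(n): return dict(np.load(n+'.npz'))
def snap(n,name):
    from workcell import optics
    m=optics.camera_model(n);p,d=optics.capture(n)
    np.savez(name+'.npz',p=p,d=d,**{k:np.array(v) for k,v in m.items()});cv2.imwrite(f'pics/{name}.png',p[:,:,::-1]);return load(name)
def K(m): return np.array([[m['fx'],0,m['cx']],[0,m['fy'],m['cy']],[0,0,1]],float)
def ray(m,uv):
    x,y=cv2.undistortPoints(np.array([[uv]],float),K(m),m['distortion'])[0,0]
    T=np.linalg.inv(m['camera_from_world']);d=T[:3,:3]@[x,y,1];return T[:3,3],d/np.linalg.norm(d)
def plane(m,uv,z):
    o,d=ray(m,uv);return o+d*(z-o[2])/d[2]
def tri(a,ua,b,ub):
    o1,d1=ray(a,ua);o2,d2=ray(b,ub)
    s=np.linalg.lstsq(np.c_[d1,-d2],o2-o1,rcond=None)[0];p,q=o1+s[0]*d1,o2+s[1]*d2
    return (p+q)/2,np.linalg.norm(p-q)
def proj(m,P):
    T=m['camera_from_world'];return cv2.projectPoints(np.array([P],float),cv2.Rodrigues(T[:3,:3])[0],T[:3,3],K(m),m['distortion'])[0][0,0]
def blob(m,box,f):
    x,y,w,h=box;c=m['p'][y:y+h,x:x+w].astype(int);k=f(c).astype(np.uint8)
    n,l,st,ce=cv2.connectedComponentsWithStats(k);i=1+np.argmax(st[1:,4])
    cs,_=cv2.findContours((l==i).astype(np.uint8),cv2.RETR_EXTERNAL,cv2.CHAIN_APPROX_NONE)
    return ce[i]+[x,y],st[i]+[x,y,0,0,0],cs[0].reshape(-1,2)+[x,y]
dark=lambda t:(lambda c:c.max(2)<t)
E
python3 - <<'E'
from h import *
np.set_printoptions(precision=4,suppress=True)
s,t=load('scene0'),load('top0')
bs=blob(s,(213,128,22,22),dark(60));bt=blob(t,(136,230,17,16),dark(60))
print('bulb',bs[0],bs[1],bt[0],bt[1],tri(s,bs[0],t,bt[0]))
# bulb axis: top & bottom ends in scene
c=bs[2].astype(float);vx,vy,x0,y0=cv2.fitLine(c.astype(np.float32),2,0,.01,.01).ravel();print('axis2d scene',vx,vy,x0,y0)
ws=blob(s,(290,222,17,11),dark(70));wt=blob(t,(294,204,13,14),dark(75))
print('well',ws[:2],wt[:2],tri(s,ws[0],t,wt[0]),plane(t,wt[0],.045),plane(s,ws[0],.045))
cs=blob(s,(298,205,35,40),dark(60));ct=blob(t,(330,195,35,40),dark(60))
print('cap',cs[:2],ct[:2],tri(s,cs[0],t,ct[0]),plane(t,ct[0],.145))
el=cv2.fitEllipse(ct[2].astype(np.float32));print(el,plane(t,el[0],.143))
q=plane(t,[ct[1][0],ct[0][1]],.145)-plane(t,[ct[1][0]+ct[1][2],ct[0][1]],.145);print('dia',q)
for n,(u,v) in dict(TL=(458,360),TR=(760,398),BR=(742,562),BL=(432,535)).items(): print(n,plane(t,((u-400)/4+275-.4,(v-300)/4+175-.4),.045))
for n,(u,v) in dict(TL=(461,84),TR=(707,94),BR=(702,196),BL=(458,186)).items(): print('blk',n,plane(t,((u-400)/4+130-.4,v/4+205-.4),.062))
print('hole',plane(t,((500-400)/4+130,133/4+205),.062))
E
```

```text
bulb [223.5429 139.4714] [221 133   6  15  70] [145.8657 237.4328] [141 234  12   8  67] (array([0.4477, 0.3003, 0.1329]), np.float64(0.0006071338755985877))
axis2d scene 0.05872203 0.9982744 223.57576 139.78787
well (array([304.7297, 226.5135]), array([303, 222,   4,  11,  37])) (array([300.7391, 209.9565]), array([298, 208,   6,   5,  23])) (array([ 0.5191, -0.0162,  0.0443]), np.float64(0.01276834341999831)) [ 0.5132 -0.0135  0.045 ] [ 0.5248 -0.019   0.045 ]
cap (array([314.0543, 223.3416]), array([303, 212,  23,  24, 442])) (array([346.029 , 213.1272]), array([334, 202,  25,  23, 448])) (array([ 0.4996, -0.1004,  0.1285]), np.float64(0.000560178841147572)) [ 0.4984 -0.0981  0.145 ]
((346.05126953125, 213.10308837890625), (22.088462829589844, 24.062183380126953), 64.64664459228516) [ 0.4986 -0.0985  0.143 ]
dia [-0.0005  0.0498  0.    ]
TL [0.5576 0.0121 0.045 ]
TR [ 0.5384 -0.1538  0.045 ]
BR [ 0.4484 -0.1435  0.045 ]
BL [0.4619 0.0256 0.045 ]
blk TL [0.4751 0.3226 0.062 ]
blk TR [0.471  0.1891 0.062 ]
blk BR [0.4165 0.1908 0.062 ]
blk BL [0.4203 0.3229 0.062 ]
hole [0.4481 0.2997 0.062 ]
```

Call:
send_rows([
  [[-0.06,-0.015,0,0,0,0.18,-1],[-0.12,-0.03,0,0,0,0.36,-1],[-0.18,-0.045,0,0,0,0.54,-1],[-0.24,-0.06,0,0,0,0.72,-1],[-0.27,-0.07,0,0,0,0.9,-1]],
], force=30)

```text
time: 0.78
eef_pos: [0.4276, 0.3124, 0.231]
ee_rot: [[-0.261, 0.965, 0.0], [0.965, 0.261, -0.0], [-0.0, 0.0, -1.0]]
contact_force: [-0.2, -0.2, -0.1]
grip_width: 0.0855
```

```bash
cat >> h.py <<'E'
def plan(P,yang):
    """tool-frame shift and wz to reach P, tool down with y axis at world angle yang"""
    from workcell import arm
    s=arm.state();R=np.array(s['ee_rot']);c,n=np.cos(yang),np.sin(yang)
    Rt=np.array([[-n,c,0],[c,n,0],[0,0,-1.]])
    print('t',s['time'],'pos',np.round(s['eef_pos'],4),'F',np.round(s['contact_force'],1),'w',round(float(s['grip_width']),4),'q6',round(float(s['joint_pos'][5]),2))
    print('shift',np.round(R.T@(np.array(P)-s['eef_pos']),4),'rot',np.round(cv2.Rodrigues(R.T@Rt)[0].ravel(),3))
E
python3 - <<'E'
from h import *
m=snap('wrist','wrist1')
print('proj bulb',proj(m,[.4477,.3003,.133]),'well',proj(m,[.507,-.0115,.045]))
plan([.448,.3003,.2],0)
E
```

```text
proj bulb [296.1982533  236.01964649] well [269.15061318 439.14473975]
t 0.825 pos [0.4295 0.3109 0.2309] F [ 2.5 -1.8 -0.4] w 0.0853 q6 1.81
shift [-0.0149  0.0153  0.031 ] rot [0.001 0.002 0.254]
```

View pics/wrist1.png

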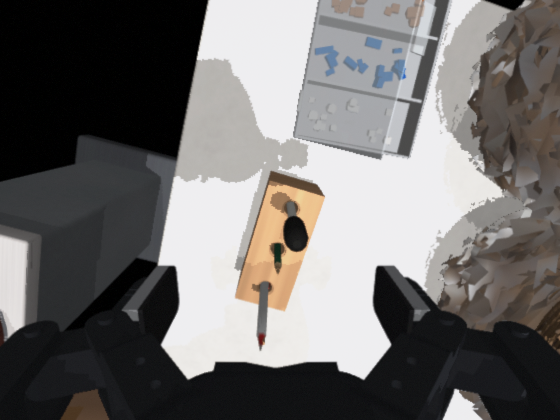

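The wrist view shows the bulb at (295,234), against a predicted (296,236), so the triangulation agrees. Descending over it.

Call:
send_rows([
  [[-0.01,0.009,0.01,0,0,0.14,-1],[-0.019,0.018,0.02,0,0,0.27,-1],[-0.019,0.018,0.031,0,0,0.27,-1],[-0.019,0.018,0.031,0,0,0.27,-1]],
])

```text
time: 1.32
eef_pos: [0.4468, 0.3009, 0.1993]
ee_rot: [[-0.005, 1.0, -0.002], [1.0, 0.005, -0.001], [-0.001, -0.002, -1.0]]
contact_force: [0.2, 0.4, 0.0]
grip_width: 0.0855
```

Run:
```python
from h import *
m=snap('wrist','wrist2')
P=[.4477,.3003,.133]
u=proj(m,P).astype(int);b=blob(m,(u[0]-40,u[1]-40,80,70),dark(45));print(u,b[0],b[1])
m1=load('wrist1');b1=blob(m1,(275,212,40,44),dark(40));print(b1[0],b1[1])
t=load('top0');s=load('scene0')
for mm,uv in((t,(145.87,237.43)),(s,(223.54,139.47)),(m1,b1[0])): print(tri(m,b[0],mm,uv))
plan([.4477,.3003,.114],0)
```

```text
[277 229] [274.19139785 229.70215054] [261 207  27  52 930]
[294.79504132 233.49090909] [284 216  23  35 605]
(array([0.44657226, 0.3001775 , 0.13370998]), np.float64(0.0015771101719572267))
(array([0.44676718, 0.29977289, 0.13319644]), np.float64(0.0020372173385239094))
(array([0.44570368, 0.30211572, 0.13635104]), np.float64(0.0018738406876676868))
t 1.375 pos [0.4471 0.3012 0.2   ] F [-0.8  0.8  0.2] w 0.0857 q6 2.02
shift [-0.0008  0.0007  0.086 ] rot [-0.001  0.     0.005]
```

Call:
send_rows([
  [[0,0,0.03,0,0,0,-1],[0,0,0.06,0,0,0,-1],[-0.001,0,0.085,0,0,0,-0.3],[-0.001,0,0.085,0,0,0,1],[-0.001,0,0.085,0,0,0,1]],
], force=30)

```text
time: 2.0
eef_pos: [0.4484, 0.3006, 0.1165]
ee_rot: [[-0.003, 1.0, 0.001], [1.0, 0.003, 0.001], [0.001, 0.001, -1.0]]
contact_force: [0.7, 0.6, -0.4]
grip_width: 0.0321
```

Call:
send_rows([
  [[0,0,0,0,0,0,1],[0,0,0,0,0,0,1],[0,0,-0.02,0,0,0,1],[0,0,-0.05,0,0,0,1],[0,0,-0.08,0,0,0,1]],
])

```text
time: 2.62
eef_pos: [0.448, 0.3, 0.1965]
ee_rot: [[-0.002, 1.0, 0.0], [1.0, 0.002, 0.0], [0.0, 0.0, -1.0]]
contact_force: [0.2, 0.7, -0.9]
grip_width: 0.0176
```

Call:
send_rows([
  [[0,0,-0.05,0,0,0,1],[0,0,-0.105,0,0,0,1],[-0.05,0.01,-0.105,0,0,0,1],[-0.11,0.022,-0.105,0,0,0,1],[-0.17,0.034,-0.105,0,0,0,1]],
])

```text
time: 3.25
eef_pos: [0.4825, 0.1285, 0.3009]
ee_rot: [[-0.003, 1.0, 0.001], [1.0, 0.003, 0.0], [0.0, 0.001, -1.0]]
contact_force: [1.4, 0.2, -0.7]
grip_width: 0.0173
```

Call:
send_rows([
  [[-0.05,0.012,0,0,0,0,1],[-0.08,0.02,0,0,0,0,1],[-0.1,0.025,0,0,0,0,1],[-0.1,0.025,0,0,0,0,1],[-0.1,0.025,0,0,0,0,1]],
])

```text
time: 3.88
eef_pos: [0.5073, 0.0306, 0.3005]
ee_rot: [[-0.002, 1.0, 0.0], [1.0, 0.002, 0.0], [0.0, 0.0, -1.0]]
contact_force: [-0.1, 0.2, -0.3]
grip_width: 0.0175
```

Run:
```python
from h import *
m=snap('wrist','wrist3');s=snap('scene','scene3');t=snap('top','top3')
plan([.507,-.0115,.3],0)
from workcell import arm
P=np.array(arm.state()['eef_pos'])
for n,mm in(('w',m),('s',s),('t',t)): print(n,'bulb',proj(mm,P+[0,0,.019]),'tip',proj(mm,P-[0,0,.107]),'well',proj(mm,[.507,-.0115,.045]))
R=lambda mm,x,y,W,H:cv2.resize(mm['p'][y:y+H,x:x+W,::-1],(400,300),interpolation=cv2.INTER_CUBIC)
u=proj(s,P-[0,0,.05]).astype(int);v=proj(t,P).astype(int)
w=cv2.resize(m['p'][:,:,::-1],(400,300))
uw=proj(m,[.507,-.0115,.045]).astype(int)
x,y=min(max(uw[0]-80,0),400),min(max(uw[1]-60,0),300);print('wcrop',x,y,'scrop',u-[60,45],'tcrop',v-[60,45])
cv2.imwrite('pics/z3.png',np.vstack([np.hstack([w,R(m,x,y,160,120)]),np.hstack([R(s,u[0]-60,u[1]-45,120,90),R(t,v[0]-60,v[1]-45,120,90)])]))
```

```text
t 4.025 pos [0.5073 0.0309 0.3004] F [ 0.7 -0.4  1.6] w 0.0175 q6 1.48
shift [-0.0424 -0.0004  0.0004] rot [ 0.    -0.     0.003]
w bulb [275.81500721 292.80058933] tip [275.46144641 211.47051615] well [274.98061915 212.09204114]
s bulb [289.19333637 111.1798871 ] tip [288.79495589 164.22602896] well [296.48067121 226.86008179]
t bulb [281.75617516 197.66227096] tip [280.99649796 205.57280939] well [299.80569954 212.76732866]
wcrop 194 152 scrop [228  96] tcrop [221 154]
```

View pics/z3.png

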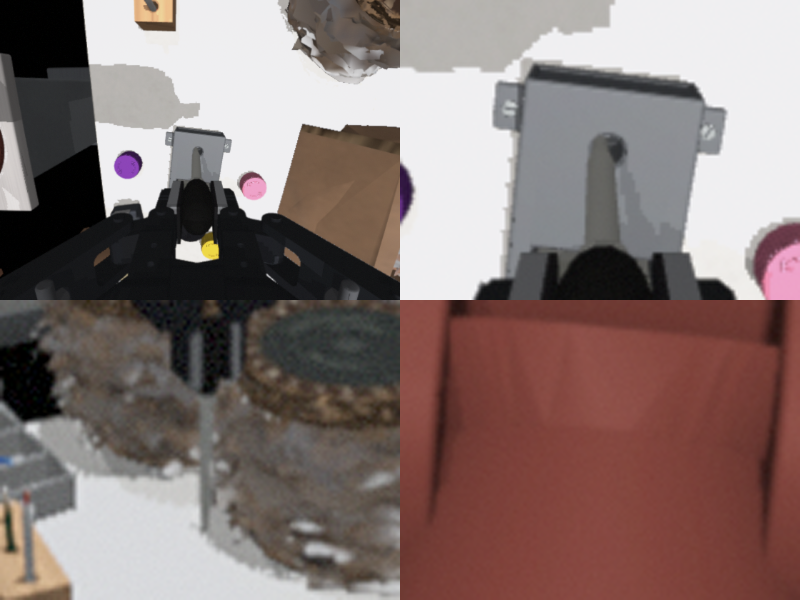

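The composite shows the tip at wrist (276.4,207.5) and scene (289.8,165), and the pipette hangs nearly straight. The well is just behind the tip. The stand's far corners are at wrist (244.8,184) and (315.2,190.8).

Run:
```python
from h import *
np.set_printoptions(precision=4,suppress=True)
m,s,t0,s0=load('wrist3'),load('scene3'),load('top0'),load('scene0')
print('tip',tri(m,(276.4,207.5),s,(289.8,164.5)))
a,b=plane(m,(244.6,183.8),.045),plane(m,(315,190.6),.045);print('corners',a,b,np.linalg.norm(a-b))
e=(b-a)/np.linalg.norm(b-a);n=np.array([e[1],-e[0],0]);n*=-np.sign(n[1]);print('well from wrist',(a+b)/2+n*.032,n)
print('well top',plane(t0,(300.4,211.4),.045),'scene',plane(s0,(298.2,227.3),.045),tri(t0,(300.4,211.4),s0,(298.2,227.3)))
```

```text
tip (array([0.5093, 0.0329, 0.1908]), np.float64(0.0026993911266961824))
corners [0.4698 0.0243 0.045 ] [0.5561 0.0161 0.045 ] 0.08669263804702358
well from wrist [ 0.5099 -0.0117  0.045 ] [-0.0951 -0.9955  0.    ]
well top [ 0.51   -0.0128  0.045 ] scene [ 0.5099 -0.0146  0.045 ] (array([ 0.5104, -0.013 ,  0.0434]), np.float64(0.0006211512620265715))
```

Call:
send_rows([
  [[-0.03,0.001,0,0,0,0,1],[-0.0455,0.002,0.03,0,0,0,1],[-0.0455,0.002,0.08,0,0,0,1],[-0.0455,0.002,0.12,0,0,0,1],[-0.0455,0.002,0.12,0,0,0,1]],
])

```text
time: 4.65
eef_pos: [0.5074, -0.0145, 0.1783]
ee_rot: [[-0.003, 1.0, -0.005], [1.0, 0.003, 0.001], [0.001, -0.005, -1.0]]
contact_force: [0.1, 0.1, 0.9]
grip_width: 0.0172
```

Run:
```python
from h import *
m=snap('wrist','wrist4');s=snap('scene','scene4')
plan([.510,-.0125,.18],0)
W=[.510,-.0125,.045];u=proj(s,W).astype(int);uw=proj(m,W).astype(int);print(u,uw)
print('scrop',u-[40,45],'wcrop',uw-[40,30])
R=lambda mm,x,y,W,H:cv2.resize(mm['p'][y:y+H,x:x+W,::-1],(400,int(400*H/W)),interpolation=cv2.INTER_CUBIC)
cv2.imwrite('pics/z4.png',np.hstack([R(s,u[0]-40,u[1]-45,80,60),R(m,uw[0]-40,uw[1]-30,80,60)]))
```

```text
t 4.75 pos [ 0.5101 -0.015   0.1815] F [-0.1  0.2  0.2] w 0.0172 q6 1.4
shift [ 0.0025 -0.0001  0.0015] rot [0.001 0.    0.003]
[297 226] [279 201]
scrop [257 181] wcrop [239 171]
```

View pics/z4.png

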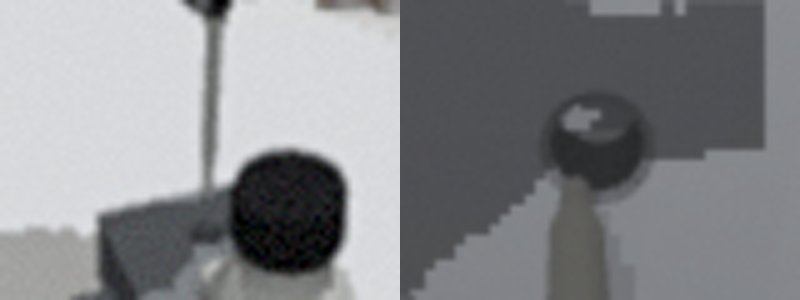

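The wrist crop shows the well mouth centred at (278.4,200.4) and the pipette tip at (274.6,207).

Run:
```python
from h import *
m=load('wrist4');print(plane(m,(278.3,200.2),.045),plane(m,(274.5,206.8),.072))
plan([.510,-.0125,.18],0)
```

```text
[ 0.50918147 -0.01138578  0.045     ] [ 0.50610718 -0.01011645  0.072     ]
t 4.75 pos [ 0.5101 -0.015   0.1815] F [-0.1  0.2  0.2] w 0.0172 q6 1.4
shift [ 0.0025 -0.0001  0.0015] rot [0.001 0.    0.003]
```

Call:
send_rows([
  [[-0.001,0.002,0,0,0,0,1],[-0.001,0.002,0.015,0,0,0,1],[-0.001,0.002,0.03,0,0,0,1],[-0.001,0.002,0.045,0,0,0,1],[-0.001,0.002,0.058,0,0,0,1]],
])

```text
time: 5.38
eef_pos: [0.5111, -0.0163, 0.1209]
ee_rot: [[-0.002, 1.0, -0.001], [1.0, 0.002, 0.0], [0.0, -0.001, -1.0]]
contact_force: [-0.1, 0.9, 0.1]
grip_width: 0.0175
```

Call:
send_rows([
  [[0,0,0.002,0,0,0,1],[0,0,0.004,0,0,0,1],[0,0,0.004,0,0,0,1]],
])

```text
time: 5.75
eef_pos: [0.5118, -0.0164, 0.1185]
ee_rot: [[-0.002, 1.0, 0.0], [1.0, 0.002, -0.0], [-0.0, 0.0, -1.0]]
contact_force: [-0.7, -0.3, -0.7]
grip_width: 0.0173
```

Call:
send_rows([
  [[0,0,0.0015,0,0,0,0.3],[0,0,0.0015,0,0,0,-1],[0,0,0.0015,0,0,0,-1],[0,0,0.0015,0,0,0,-1],[0,0,0.0015,0,0,0,-1]],
])

```text
time: 6.38
eef_pos: [0.5116, -0.0164, 0.1168]
ee_rot: [[-0.002, 1.0, -0.0], [1.0, 0.002, 0.0], [0.0, -0.0, -1.0]]
contact_force: [-0.4, -0.2, -0.9]
grip_width: 0.0852
```

Call:
send_rows([
  [[0,0,-0.03,0,0,0,-1],[0,0,-0.08,0,0,0,-1],[0,0,-0.12,0,0,0,-1],[0.03,0,-0.12,0,0,0,-1],[0.03,0,-0.12,0,0,0,-1]],
])

```text
time: 7.0
eef_pos: [0.5116, 0.0148, 0.2373]
ee_rot: [[-0.004, 1.0, 0.001], [1.0, 0.004, 0.0], [0.0, 0.001, -1.0]]
contact_force: [0.3, -0.5, -0.3]
grip_width: 0.0854
```

Run:
```python
from h import *
np.set_printoptions(precision=4,suppress=True)
m=snap('wrist','wrist5');s=snap('scene','scene5');t=snap('top','top5')
plan([.499,-.0995,.2],0)
B=[.511,-.0135,.133];C=[.499,-.0995,.145]
for n,mm in(('w',m),('s',s),('t',t)): print(n,'bulb',proj(mm,B),'cap',proj(mm,C))
u=proj(s,B).astype(int);b=blob(s,(u[0]-12,u[1]-16,24,32),dark(60));print('bulb scene',b[0],b[1])
R=lambda mm,x,y,W,H:cv2.resize(mm['p'][y:y+H,x:x+W,::-1],(400,int(400*H/W)),interpolation=cv2.INTER_CUBIC)
print('scrop',u-[40,30])
cv2.imwrite('pics/z5.png',np.hstack([R(s,u[0]-40,u[1]-30,120,90),cv2.resize(m['p'][:,:,::-1],(400,300))]))
```

```text
t 7.15 pos [0.5113 0.0134 0.2365] F [ 0.2 -0.  -0.3] w 0.0853 q6 1.45
shift [-0.1128 -0.0125  0.0365] rot [-0.001  0.     0.002]
w bulb [274.5135 246.8622] cap [259.8679 347.3838]
s bulb [299.2479 196.8875] cap [314.0732 216.9868]
t bulb [302.9596 206.9861] cap [346.7068 212.8396]
bulb scene [301.8247 193.2887] [299 185   7  18  97]
scrop [259 166]
```

View pics/z5.png

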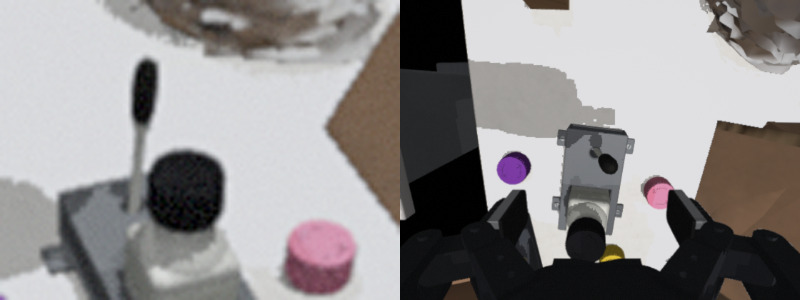

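The pipette stands in the well leaning slightly: bulb at scene (301.8,193.3) and wrist ~(291,228). The cap is at wrist ~(259,336).

Run:
```python
from h import *
np.set_printoptions(precision=4,suppress=True)
m,s=load('wrist5'),load('scene5')
b=blob(m,(275,210,35,36),dark(45));print(b[0],b[1],tri(m,b[0],s,(301.82,193.29)))
c=blob(m,(235,300,50,62),dark(45));e=cv2.fitEllipse(c[2].astype(np.float32));print(c[0],c[1],e)
cs=blob(s,(298,205,35,40),dark(60));print(cs[0],tri(m,c[0],s,cs[0]))
# topmost/sides widths: width of cap at mid rows
for z in(.13,.145): print(z,plane(m,(c[1][0]-.5,c[0][1]),z),plane(m,(c[1][0]+c[1][2]-.5,c[0][1]),z))
```

```text
[290.742  229.1619] [278 215  27  29 562] (array([0.5243, 0.    , 0.1292]), np.float64(0.0008468347078730975))
[259.7793 334.4249] [ 235  304   50   58 2610] ((259.780517578125, 334.69024658203125), (53.380924224853516, 61.603919982910156), 3.0792574882507324)
[314.1101 223.2944] (array([ 0.499 , -0.0996,  0.1279]), np.float64(0.0016904133410733176))
0.13 [ 0.476  -0.0978  0.13  ] [ 0.5201 -0.0976  0.13  ]
0.145 [ 0.4781 -0.0868  0.145 ] [ 0.5196 -0.0866  0.145 ]
```

Call:
send_rows([
  [[-0.04,-0.004,0,0,0,0,-1],[-0.09,-0.009,0,0,0,0,-1],[-0.113,-0.012,0,0,0,0,-1],[-0.113,-0.012,0.02,0,0,0,-1],[-0.113,-0.012,0.02,0,0,0,-1]],
])

```text
time: 7.78
eef_pos: [0.4985, -0.0999, 0.2155]
ee_rot: [[-0.001, 1.0, -0.003], [1.0, 0.001, 0.001], [0.001, -0.003, -1.0]]
contact_force: [-0.2, -0.3, 1.5]
grip_width: 0.0855
```

Run:
```python
from h import *
plan([.499,-.0997,.115],0)
```

```text
t 7.775 pos [ 0.4985 -0.0999  0.2155] F [-0.2 -0.3  1.5] w 0.0855 q6 1.23
shift [1.000e-04 8.000e-04 1.005e-01] rot [-0.003 -0.001  0.001]
```

Call:
send_rows([
  [[0,0,0.03,0,0,0,-1],[0,0,0.06,0,0,0,-1],[0,0,0.085,0,0,0,-1],[0,0,0.101,0,0,0,-1],[0,0,0.101,0,0,0,-1]],
])

```text
time: 8.4
eef_pos: [0.4991, -0.0991, 0.1153]
ee_rot: [[-0.002, 1.0, -0.002], [1.0, 0.002, 0.001], [0.001, -0.002, -1.0]]
contact_force: [-1.1, -0.1, -0.3]
grip_width: 0.0857
```

Call:
send_rows([
  [[0,0,0,0,0,0,0],[0,0,0,0,0,0,1],[0,0,0,0,0,0,1],[0,0,0,0,0,0,1],[0,0,0,0,0,0,1]],
], force=70)

```text
time: 9.02
eef_pos: [0.4999, -0.0996, 0.1166]
ee_rot: [[-0.002, 1.0, 0.001], [1.0, 0.002, -0.0], [-0.0, 0.001, -1.0]]
contact_force: [-2.0, 0.7, 6.3]
grip_width: 0.0459
```

Call:
send_rows([
  [[0,0,0.002,0,0,0,1],[0,0,0.004,0,0,0,1],[0,0,0.005,0,0,0,1],[0,0,0.005,0,0,0,1],[0,0,0.005,0,0,0,1]],
])

```text
time: 9.65
eef_pos: [0.5001, -0.0996, 0.1121]
ee_rot: [[-0.002, 1.0, 0.001], [1.0, 0.002, -0.001], [-0.001, 0.001, -1.0]]
contact_force: [-4.8, 0.4, 13.1]
grip_width: 0.0455
```

Call:
send_rows([
  [[0,-0.0005,0,0,0,-0.1,1],[0,-0.0005,0,0,0,-0.25,1],[0,-0.0005,0,0,0,-0.4,1],[0,-0.0005,0,0,0,-0.5,1],[0,-0.0005,0,0,0,-0.5,1]],
])

```text
time: 10.28
eef_pos: [0.4999, -0.1, 0.1122]
ee_rot: [[-0.482, 0.876, 0.002], [0.876, 0.482, -0.001], [-0.002, 0.001, -1.0]]
contact_force: [-3.1, -0.5, 11.9]
grip_width: 0.046
```

Run:
```python
from h import *
from workcell import arm
print(np.round(arm.state()['ft_torque'],2))
m=snap('wrist','wrist6');s=snap('scene','scene6')
plan([.4995,-.0996,.112],-0)
u=proj(s,[.499,-.0995,.12]).astype(int)
R=lambda mm,x,y,W,H:cv2.resize(mm['p'][y:y+H,x:x+W,::-1],(400,int(400*H/W)),interpolation=cv2.INTER_CUBIC)
cv2.imwrite('pics/z6.png',np.hstack([R(s,u[0]-50,u[1]-42,100,75),cv2.resize(m['p'][:,:,::-1],(400,300))]))
```

```text
[-0.07  0.52  0.08]
t 10.375 pos [ 0.5    -0.0999  0.1122] F [-4.  -0.7 11.2] w 0.0458 q6 0.73
shift [ 0.0005 -0.0003  0.0002] rot [0.002 0.002 0.502]
```

View pics/z6.png

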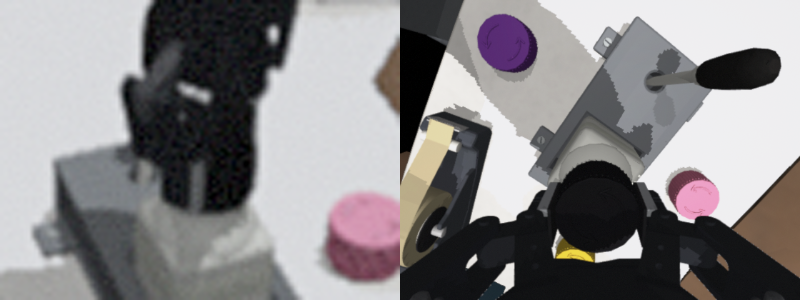

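The pads hold the cap, and it has turned about 29° with almost no moment (0.08 N m), so it isn't slipping. The pipette still stands in the well. Continuing to about 60°.

Call:
send_rows([
  [[0,0,0,0,0,-0.15,1],[0,0,0,0,0,-0.3,1],[0,0,0,0,0,-0.45,1],[0,0,0,0,0,-0.55,1],[0,0,0,0,0,-0.55,1]],
])

```text
time: 11.0
eef_pos: [0.4998, -0.1, 0.1122]
ee_rot: [[-0.869, 0.495, 0.002], [0.495, 0.869, -0.001], [-0.002, -0.0, -1.0]]
contact_force: [-3.6, -1.5, 12.3]
grip_width: 0.046
```

Run:
```python
from h import *
from workcell import arm
print(np.round(arm.state()['ft_torque'],2));plan([.4995,-.0996,.112],0)
```

```text
[-0.14  0.7   0.12]
t 11.0 pos [ 0.4998 -0.1     0.1122] F [-3.6 -1.5 12.3] w 0.046 q6 0.18
shift [0.0004 0.0002 0.0002] rot [1.000e-03 2.000e-03 1.053e+00]
```

Call:
send_rows([
  [[0,0,-0.003,0,0,0,1],[0,0,-0.006,0,0,0,1],[0,0,-0.009,0,0,0,1],[0,0,-0.012,0,0,0,1],[0,0,-0.012,0,0,0,1]],
])

```text
time: 11.62
eef_pos: [0.4992, -0.0995, 0.1229]
ee_rot: [[-0.868, 0.496, -0.0], [0.496, 0.868, -0.0], [-0.0, -0.0, -1.0]]
contact_force: [-1.2, -1.2, 0.7]
grip_width: 0.0462
```

Call:
send_rows([
  [[0,0,-0.015,0,0,0,1],[0,0,-0.03,0,0,0,1],[0,0,-0.05,0,0,0,1],[0,0,-0.065,0,0,0,1],[0,0,-0.074,0,0,0,1]],
])

```text
time: 12.25
eef_pos: [0.4997, -0.0995, 0.1981]
ee_rot: [[-0.868, 0.496, 0.001], [0.496, 0.868, -0.0], [-0.001, 0.0, -1.0]]
contact_force: [-0.4, 0.8, -1.1]
grip_width: 0.0456
```

Call:
send_rows([
  [[0,0,0,0,0,0,1],[0,0,0,0,0,0,1],[0,0,0,0,0,0,1],[0,0,0,0,0,0,1]],
])

```text
time: 12.75
eef_pos: [0.499, -0.0993, 0.1964]
ee_rot: [[-0.868, 0.496, -0.001], [0.496, 0.868, 0.0], [0.001, -0.0, -1.0]]
contact_force: [-0.0, -0.6, -0.3]
grip_width: 0.0456
```

Run:
```python
from h import *
m=snap('wrist','wrist7');s=snap('scene','scene7')
plan([.4995,-.0996,.197],0)
u=proj(s,[.499,-.0995,.16]).astype(int);print(u,'cap pred',proj(s,[.4995,-.0996,.21]))
R=lambda mm,x,y,W,H:cv2.resize(mm['p'][y:y+H,x:x+W,::-1],(400,int(400*H/W)),interpolation=cv2.INTER_CUBIC)
cv2.imwrite('pics/z7.png',np.hstack([R(s,u[0]-50,u[1]-42,120,90),cv2.resize(m['p'][:,:,::-1],(400,300))]))
```

```text
t 12.85 pos [ 0.4991 -0.0994  0.1966] F [-0.6 -0.4 -0.2] w 0.0458 q6 0.18
shift [-0.0005 -0.     -0.0004] rot [-0.    -0.     1.052]
[314 211] cap pred [315.82447554 191.20469444]
```

View pics/z7.png

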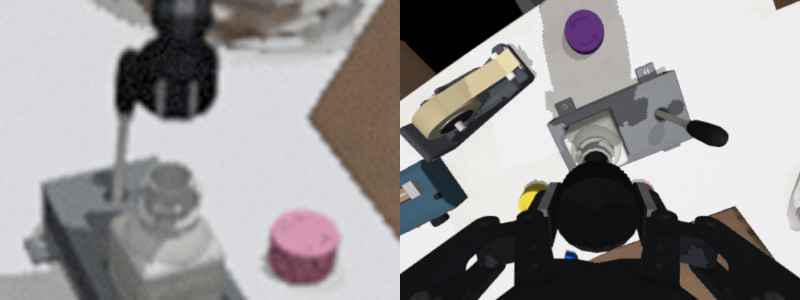

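The neck is bare at scene crop (170,185), the bottle is seated, and the gripper holds the cap above it. The pipette stands in the well. Handing in.

Run:
```python
from workcell import job
print(job.job_done())
```

```text
the job is handed in; nothing more can be done
None
```

The job is handed in; no verdict was reported. The pipette is standing tip down in the stand's well, and the gripper is holding the cap about 8 cm above where it sat on the bottle.

- **Pipette:** I gripped it by the bulb, lifted it out of the block and lowered it into the well. After release it leans about 9°, inside the limit of about 17°. The pen and pencil were not touched, but I took no separate picture of them afterwards.
- **Cap:** I pushed it down about 4.5 mm (13 N) and turned it 60° counter-clockwise. It came free with almost no twisting moment (about 0.1 N m) and no pull when lifted.
- **Last checks (t = 12.9 s):** The last picture shows the bottle's neck bare, the bottle seated and the cap in the gripper. The tool is level, within about 1 mm of the bottle's axis as measured, and the outside force is about 0.
- **Disagreements:** The finger opening reads 46 mm on a 48–49 mm cap. It read about 1 mm low on the bulb as well, so I put it down to sensor offset. The position estimates from different views differed by 1–3 mm.

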